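# Contact test of a repaired circuit board

## Task

Two identical test stands with red push caps are on the repair bench; a green circuit board lies in only one of them. On the stand with the green board, press the red cap straight down, past its soft first stop and all the way to the stiffer second stop so the test pins meet the board, hold it there for about a second, then let it spring fully back up. Do not press the cap of the empty stand.

Things in the scene. Friction and masses are not known exactly. Their poses are not given: they have to be found in the camera images.
- loaded_cap_top (a point): Centre of the flat top of the red push cap (disc 40 mm across, 14 mm thick) on the stand with the green board; moves with the cap, z up. 175 mm above the bench when up, 20 mm lower fully pressed, springs back. The cap is the highest part of the fixed stand (grey base 170 x 110 mm, aluminium column 72 mm off along the point's -x, 36 mm wide arm with its top at 128 mm).
- loaded_cap (a joint): First, soft travel of that red cap, in m: 0 is fully up, 0.012 is the first stop (spring force about 1.5 N rising to 3.5 N). The spring returns it when released.
- loaded_head (a joint): Second, stiffer travel, in m: from its first stop the cap pushes the pale pin head (plate with brass pins) down with it. It moves only from about 5.5 N on; 0 is up, 0.008 is the hard second stop where the pins meet the board, reached at about 11 N. The spring returns it when released. The whole press is thus 12 + 8 = 20 mm.
- empty_cap (a joint): First travel (m, 0 is up) of the red cap of the identical fixed stand with no board in it, to be left alone. It stands to the left or right of the other, at least 220 mm away centre to centre. A solder spool, a small jar and a screwdriver lie near the stands, all lower than 65 mm.

How it is judged:
By the outcome, as a careful person would: the job done as asked, in the order asked, and still so for the second after the job is handed in, with the robot touching nothing.
It also fails if it takes over 29 s, if anything falls off the work surface, if the arm or the gripper's body presses on something with over 40 N, if the wrist force passes 120 N, or if a joint passes its speed limit or range.

## Robot

A 6-joint arm with a two-finger parallel gripper is mounted at the origin on the work surface. World frame = base frame: x ahead of the robot, y to its left, z up, the work surface at z = 0. Lengths are in m, angles in rad, forces in N, time in s.
With the tool pointing down it reaches from about 0.35 to 0.975 m from the base axis. Payload 4.9 kg.
Tool frame: the origin (TCP) lies at the very end of the fingers, on their centre line; the grasp point (between the pads) lies 19 mm behind it; x points along the fingers, y is the direction in which the jaws open and shut, and the axes are right-handed (so a half turn about x gives the same grasp; the last joint's range is limited). The gripper opens to 85 mm and grips with 20 to 120 N. Pads are 22 mm wide; open, the fingers measure 114 mm over their backs; the gripper's body (76 mm by 85 mm) begins 54 mm behind the grasp point. The pads swing forward as they close: fully open they stand 13 mm farther back than shut.
Start: joints at [1.194, 0.053, 1.613, -0, 1.476, -0.119], TCP at [0.159, 0.604, 0.202] pointing down, gripper open.
Joint ranges: [-3.01, 3.01], [-1.01, 2.22], [0.06, 2.58], [-1.02, 4.17], [0.09, 2.62], [-3.14, 3.14]. Speed limits (rad/s): [2.57, 2.57, 3.14, 3.14, 3.14, 3.14].

## Interface

Orientations are given as a rotation vector (axis times angle).
In Python, from station import ctrl, get_image, calibration, finish_job, search_frame, cut_out, mark_of gives the robot as it stands. The module is installed in compiled form; this text tells all that it offers.
- The arm moves only by the tool arm_command, never from a script. Its argument "plan" is a list that holds one entry, the list of rows, each a list of 7 numbers: the shift along the tool's x, y, z in m, then the turn, a rotation vector about the tool's x, y, z in degrees, then the finger opening in m, from 0 to 0.0854. A call has 1 to 20 rows; each row shifts and turns the pose as measured when the row begins, along the tool's axes as they then stand; what a row does not reach is not made up. A row lasts 1/12 s, in which the tool goes at most 41.7 mm and 7.16 degrees, less where a joint would pass 70% of its speed; a pose out of reach is approached as far as the arm can. A call with a gripper value outside its range is refused whole. The fingers move at their own pace and stop on an object; "squeeze" is the grip in N (left out, the last holds). Time passes only in rows, so rows that do not move let the fingers close. It gives the time, the measured TCP pose, the force and the opening at its end, in the units of the state.
- ctrl.get_obs(): the state, without advancing time (a new reading comes with each control period).
- get_image(name): name is "scene" or "top"; returns the picture (480x640x3 uint8, red, green, blue); there is no depth.
- calibration(name): a dict with "fx", "fy", "cx", "cy" (pixels), "cam_to_world" (4x4, takes a point from camera to world coordinates). Camera axes: x right, y down, z forward; pixel columns grow to the right and rows downward; lengths in m; the calibration is good to about 2 mm. A picture is of the moment at which its call begins. calibration takes no time and is no camera call.
- finish_job(): hands the job in, once; it reports no verdict.
Trained networks look in the newest picture that a camera, given by its name, has taken for a name from the list of things; names that differ only in an ending like _2 or _b are one class to them, and where a whole thing is asked for, a point or a joint stands for the part that bears it (a point fixed in the world has none). Each returns a list of dicts, best first, with "conf" (0 to 1); they miss things now and then, are a little off and sometimes report something else, mostly with a low value. They report only what shows in the picture. A call takes as long as a camera call.
- search_frame(camera, thing): "at" ([x, y, z] in m, in the coordinates of the camera as it stood for that picture, good to about 4 mm: the middle of the surface that is visible of it).
- cut_out(camera, thing): "mask" (480x640 bool, what is visible of it).
- mark_of(camera, thing): "at" ([x, y, z] in m, in the coordinates of the camera as it stood for that picture, good to about 4 mm: a listed point, or the origin of a listed thing).
The state is a dict: "t": time; "q": joint angles; "dq": joint speeds; "effort": joint torques, N m; "tool_pos": TCP position; "tool_rot": TCP orientation; "contact_force": force on the tool from outside, world axes, zero at the start; "wrist_torque": the same for the moment, N m; "opening": finger opening in m.
Only numpy, scipy, OpenCV 4.12 (cv2) and the standard library are available. Lean on these libraries where they do the work, as an engineer would, in place of code of your own. Each camera call takes 0.05 s, during which the arm holds its last target. There are 200 camera calls.

## Working session

There is one attempt and no reset: what is moved stays moved. The work goes in short steps, Python scripts to look and compute and a tool call to move; the robot and the scene stay as the last step left them, time stands still between calls to the robot, and variables do not carry over. Pictures are saved under pics/ and viewed, about 8 in all and at most 12, crops included, and the job is handed in when it is done.

Besides the shell and the picture viewer there is one more tool, called after "Emit:" by a JSON object that holds its "name" and its "arguments". arm_command: Moves the arm, as the interface text tells. Its arguments: {"type":"object","properties":{"plan":{"type":"array","items":{"type":"array","items":{"type":"array","items":{"type":"number"}}}},"squeeze":{"type":"number"}},"required":["plan"]}

```bash
mkdir -p pics; python3 - <<'E'
from station import *
import numpy as np, cv2
o=ctrl.get_obs(); print(o['t'],o['tool_pos'],o['tool_rot'],o['opening'],o['contact_force'])
ims=[]
for c in ("scene","top"):
    im=get_image(c); cv2.imwrite(f"pics/{c}0.png",im[:,:,::-1])
    T=np.array(calibration(c)["cam_to_world"])
    for f in (mark_of,search_frame):
        for n in ("loaded_cap_top","empty_cap"):
            try:
                for d in f(c,n): print(c,f.__name__,n,round(d["conf"],2),(T@[*d["at"],1])[:3].round(4))
            except Exception as e: print(c,f.__name__,n,e)
E
```

```text
0.0 [0.15909343 0.60368306 0.20065795] [ 0.20076383  1.56180026 -0.20396953] 0.08550237414152545 [-0.1711305   0.12684321 -0.15602613]
scene call loaded_cap_top 0.77 [0.5252 0.1268 0.1747]
scene call empty_cap it knows: loaded_cap_top
scene call loaded_cap_top 0.69 [0.528  0.1221 0.1719]
scene call empty_cap 0.91 [ 0.5478 -0.1647  0.1728]
top call loaded_cap_top 0.94 [0.522  0.1389 0.1717]
top call empty_cap it knows: loaded_cap_top
top call loaded_cap_top 0.86 [0.5204 0.1356 0.1752]
top call empty_cap 0.95 [ 0.5403 -0.1547  0.1728]
```

View pics/scene0.png

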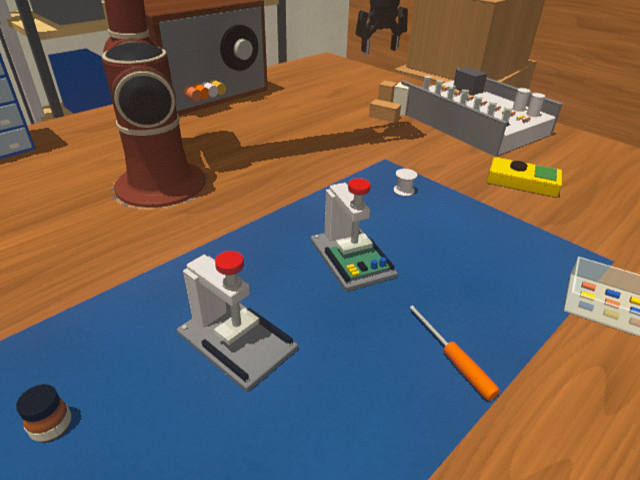

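View pics/top0.png

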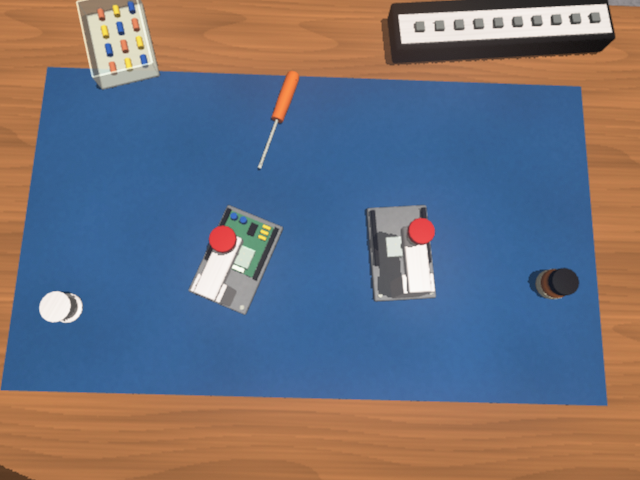

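The board lies in the left stand: its cap is at top-image pixel (222, 239) and scene pixel (359, 186). The empty stand's cap is at top-image pixel (421, 231). Next I'll refine the loaded cap's position by pixel rays from both cameras and work out the tool axes.

```bash
cat > h.py <<'E'
from station import *
import numpy as np, cv2
from scipy.spatial.transform import Rotation as R
def cap(c,px):
    im=get_image(c); k=calibration(c); T=np.array(k["cam_to_world"])
    h=cv2.cvtColor(im,cv2.COLOR_RGB2HSV)
    m=((h[...,0]<6)|(h[...,0]>174))&(h[...,1]>190)&(h[...,2]>150)   # bright top face
    n,l,s,ce=cv2.connectedComponentsWithStats(m.astype(np.uint8))
    i=1+np.argmin(np.linalg.norm(ce[1:]-px,axis=1)); u,v=ce[i]
    d=T[:3,:3]@[(u-k["cx"])/k["fx"],(v-k["cy"])/k["fy"],1]
    out=[]
    for z in (.175,.168): out.append((T[:3,3]+d*(z-T[2,3])/d[2])[:2].round(4))
    return ce[i].round(1),s[i],out,im,T[:3,3].round(3)
E
python3 - <<'E'
from h import *
for c,p in (("scene",(359,186)),("top",(222,239))):
    r=cap(c,p); print(c,*r[:3],r[4])
o=ctrl.get_obs(); M=R.from_rotvec(o['tool_rot']).as_matrix(); print(M.round(4))
for z in (.22,): print((M.T@(np.array([.523,.133,z])-o['tool_pos'])).round(4))
E
```

```text
scene [358.9 184. ] [349 179  21  11 190] [array([0.5243, 0.1269]), array([0.5164, 0.1364])] [ 0.987 -0.427  0.586]Traceback (most recent call last):
  File "<stdin>", line 3, in <module>
  File "h.py", line 9, in cap
    i=1+np.argmin(np.linalg.norm(ce[1:]-px,axis=1)); u,v=ce[i]
        ~~~~~~~~~^^^^^^^^^^^^^^^^^^^^^^^^^^^^^^^^^^
    return _wrapfunc(a, 'argmin', axis=axis, out=out, **kwds)
    return bound(*args, **kwds)
ValueError: attempt to get argmin of an empty sequence
```

```bash
sed -i 's/>190)/>150)/; s/>150)   #/>100)   #/' h.py
python3 - <<'E'
from h import *
for c,p in (("scene",(359,186)),("top",(222,239))):
    r=cap(c,p); print(c,*r[:3],r[4])
o=ctrl.get_obs(); M=R.from_rotvec(o['tool_rot']).as_matrix(); print(M.round(4))
print((M.T@(np.array([.523,.133,.22])-o['tool_pos'])).round(4))
E
```

```text
scene [358.7 186.1] [348 179  22  16 287] [array([0.529 , 0.1213]), array([0.5212, 0.1307])] [ 0.987 -0.427  0.586]
top [222.1 238.6] [209 225  27  27 549] [array([0.519 , 0.1325]), array([0.5203, 0.1338])] [0.388 0.008 0.876]
[[ 1.000e-04  2.549e-01  9.670e-01]
 [ 0.000e+00  9.670e-01 -2.549e-01]
 [-1.000e+00  1.000e-04  1.000e-04]]
[-0.0181 -0.3631  0.4718]
```

Emit:
{"name": "arm_command", "arguments": {"plan": [[[-0.002, -0.0228, 0.0294, 0, 0, 0, 0], [-0.002, -0.0228, 0.0294, 0, 0, 0, 0], [-0.002, -0.0228, 0.0294, 0, 0, 0, 0], [-0.002, -0.0228, 0.0294, 0, 0, 0, 0], [-0.002, -0.0228, 0.0294, 0, 0, 0, 0], [-0.002, -0.0228, 0.0294, 0, 0, 0, 0], [-0.002, -0.0228, 0.0294, 0, 0, 0, 0], [-0.002, -0.0228, 0.0294, 0, 0, 0, 0], [0, -0.0228, 0.0294, 0, 0, 0, 0], [0, -0.0228, 0.0294, 0, 0, 0, 0], [0, -0.0228, 0.0294, 0, 0, 0, 0], [0, -0.0228, 0.0294, 0, 0, 0, 0], [0, -0.0228, 0.0294, 0, 0, 0, 0], [0, -0.0228, 0.0294, 0, 0, 0, 0], [0, -0.0228, 0.0294, 0, 0, 0, 0], [0, -0.0228, 0.0294, 0, 0, 0, 0], [0, 0, 0, 0, 0, 0, 0], [0, 0, 0, 0, 0, 0, 0]]]}}

```text
t: 2.1
tool_pos: [0.5383, 0.1109, 0.2212]
tool_rot: [0.202, 1.552, -0.194]
contact_force: [-1.4, -0.2, -0.5]
opening: 0.0002
```

```bash
python3 - <<'E'
from h import *
o=ctrl.get_obs(); M=R.from_rotvec(o['tool_rot']).as_matrix(); print(o['tool_pos'],M.round(4))
print((M.T@(np.array([.521,.131,.19])-o['tool_pos'])).round(4))
print(cap("scene",(359,186))[:3])
x=M[:,0]; ax=np.cross(x,[0,0,-1]); print("turn deg tool",np.degrees(M.T@ax).round(2))
E
```

```text
[0.53832345 0.11089637 0.22121848] [[ 0.0099  0.2502  0.9681]
 [ 0.0039  0.9682 -0.2502]
 [-0.9999  0.0063  0.0086]]
[ 0.0311  0.0149 -0.0221]
(array([358.6, 186.3]), array([348, 179,  22,  16, 288], dtype=int32), [array([0.5293, 0.1208]), array([0.5215, 0.1301])])
turn deg tool [ 0.    0.49 -0.36]
```

Emit:
{"name": "arm_command", "arguments": {"plan": [[[0.006, 0.005, -0.0074, 0, 0.5, -0.36, 0], [0.008, 0.005, -0.0074, 0, 0, 0, 0], [0.008, 0.005, -0.0074, 0, 0, 0, 0], [0.008, 0, 0, 0, 0, 0, 0], [0, 0, 0, 0, 0, 0, 0]]]}}

```text
t: 2.57
tool_pos: [0.5156, 0.1375, 0.1878]
tool_rot: [0.193, 1.564, -0.193]
contact_force: [0.2, -0.2, -0.5]
opening: -0.0003
```

```bash
python3 - <<'E'
from h import *
o=ctrl.get_obs(); M=R.from_rotvec(o['tool_rot']).as_matrix(); print(o['tool_pos'],M.round(4),o['contact_force'])
print((M.T@(np.array([.521,.131,.175])-o['tool_pos'])).round(4))
x=M[:,0]; ax=np.cross(x,[0,0,-1]); print("turn deg tool",np.degrees(M.T@ax).round(2))
a=get_image("scene")[100:260,270:450]; b=get_image("top")[160:320,140:320]
cv2.imwrite("pics/a1.png",cv2.resize(np.hstack([a,b]),None,fx=2.2,fy=2.2,interpolation=cv2.INTER_CUBIC)[:,:,::-1])
E
```

```text
[0.51561807 0.13752605 0.18780956] [[-1.700e-03  2.432e-01  9.700e-01]
 [-1.000e-04  9.700e-01 -2.432e-01]
 [-1.000e+00 -5.000e-04 -1.600e-03]] [ 0.21338353 -0.15940215 -0.4557122 ]
[ 0.0128 -0.005   0.0068]
turn deg tool [ 0.   -0.09  0.03]
```

View pics/a1.png

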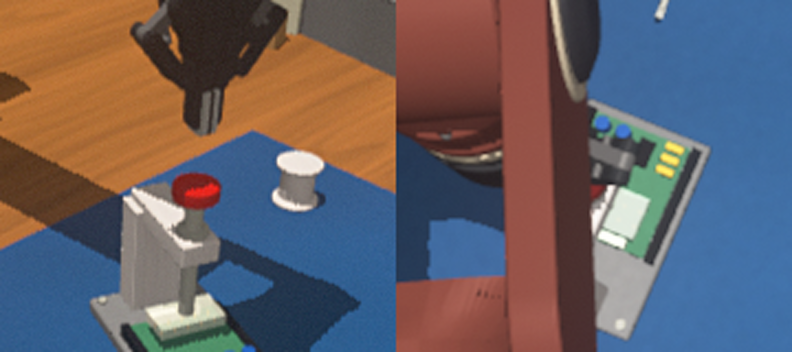

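```bash
cat >> h.py <<'E'
def proj(c,p):
    k=calibration(c); q=np.linalg.inv(np.array(k["cam_to_world"]))@[*p,1]
    return np.round([k["fx"]*q[0]/q[2]+k["cx"],k["fy"]*q[1]/q[2]+k["cy"]],1)
E
python3 - <<'E'
from h import *
o=ctrl.get_obs(); print(o['t'],o['tool_pos'])
a=get_image("scene")[100:260,270:450]; b=get_image("top")[160:320,140:320]
for c in("scene","top"): print(c,proj(c,o['tool_pos']),proj(c,[.538,.111,.221]),proj(c,[.521,.131,.175]))
print(ctrl.get_obs()['tool_pos'])
cv2.imwrite("pics/a2.png",cv2.resize(np.hstack([a,b]),None,fx=2.2,fy=2.2,interpolation=cv2.INTER_CUBIC)[:,:,::-1])
E
```

```text
2.6667 [0.51673867 0.13709682 0.1894764 ]
scene [360.2 173.3] [360.6 166.1] [359.1 182.6]
top [217.1 238.1] [233.2 219.1] [223.3 237.3]
[0.51796201 0.13652755 0.19085503]
```

View pics/a2.png

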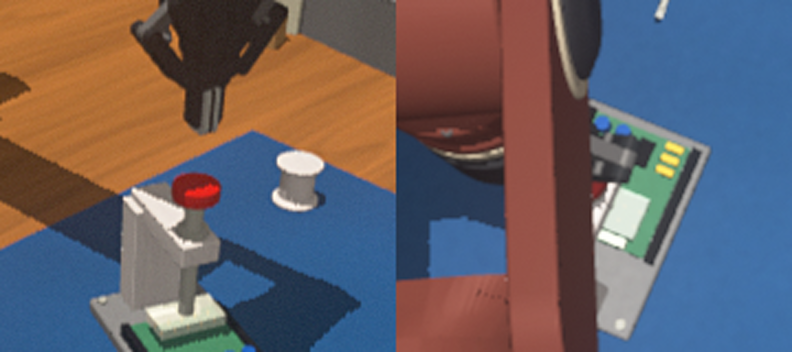

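Emit:
{"name": "arm_command", "arguments": {"plan": [[[0, 0, 0, 0, 0, 0, 0], [0, 0, 0, 0, 0, 0, 0], [0, 0, 0, 0, 0, 0, 0]]]}}

```text
t: 3.02
tool_pos: [0.5192, 0.1362, 0.1924]
tool_rot: [0.196, 1.557, -0.194]
contact_force: [-0.0, 1.0, -0.1]
opening: -0.0003
```

```bash
python3 - <<'E'
from h import *
o=ctrl.get_obs(); print(o['t'],o['tool_pos'],o['q'],o['dq'].round(3) if hasattr(o['dq'],'round') else o['dq'])
a=get_image("scene")
print(proj("scene",[.159,.604,.2007]),proj("scene",o['tool_pos']))
M=R.from_rotvec(o['tool_rot']).as_matrix(); 
s=cv2.imread("pics/scene0.png")[:,:,::-1]
A=cv2.resize(s[0:80,330:440],(550,400)); B=cv2.resize(a[130:200,320:400],None,fx=5,fy=5,interpolation=cv2.INTER_CUBIC)[:400]
cv2.circle(A,tuple(int(v) for v in (proj("scene",[.159,.604,.2007])-[330,0])*5),4,(0,255,0),2)
for z in(0,-.02,-.04):cv2.circle(B,tuple(int(v) for v in (proj("scene",o['tool_pos']+M[:,0]*z)-[320,130])*5),4,(0,255,0),2)
B=cv2.copyMakeBorder(B,0,50,0,0,cv2.BORDER_CONSTANT)
cv2.imwrite("pics/a3.png",cv2.resize(np.hstack([A,B]),(760,320))[:,:,::-1])
E
```

```text
3.0167 [0.519173   0.13619955 0.19244582] [ 1.17976304e-01 -1.57615120e-01  1.83119648e+00 -1.80145490e-04
  1.46262925e+00 -1.20428506e+00] [-0.005 -0.    -0.009  0.    -0.001  0.001]
[378.   67.5] [361.  172.4]
```

View pics/a3.png

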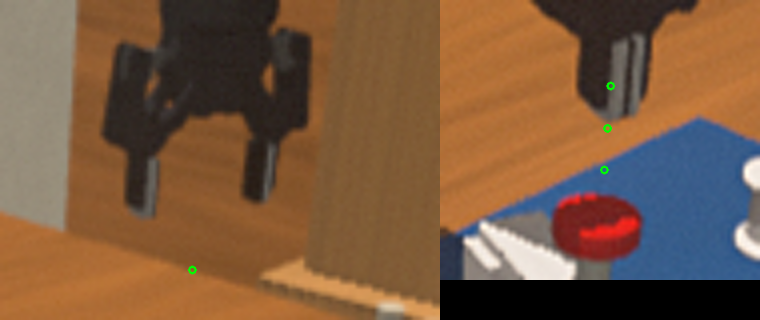

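```bash
python3 - <<'E'
from h import *
o=ctrl.get_obs(); print(o['t'],o['tool_pos'])
M=R.from_rotvec(o['tool_rot']).as_matrix(); a=get_image("top")
A=cv2.resize(a[195:275,190:290],None,fx=7,fy=7,interpolation=cv2.INTER_CUBIC)
f=lambda p:tuple(int(v) for v in (proj("top",p)-[190,195])*7+3)
for z in(0,-.02,-.04):cv2.circle(A,f(o['tool_pos']+M[:,0]*z),5,(0,255,0),2)
th=np.linspace(0,6.28,40)
for x,y in((.521,.131),): cv2.polylines(A,[np.array([f([x+.02*np.cos(t),y+.02*np.sin(t),.175]) for t in th])],True,(255,255,0),1)
cv2.imwrite("pics/a4.png",A[:,:,::-1])
E
```

```text
3.0667 [0.51924658 0.1361821  0.19252295]
```

View pics/a4.png

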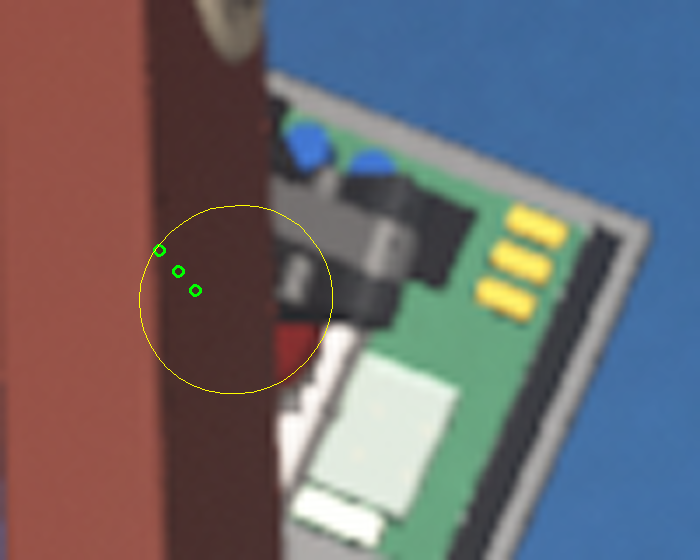

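The TCP reading runs about 20 mm below the visible finger tips, while its xy agrees with the pictures to about 5 mm. I'll go down in small steps and use the force reading to judge contact.

Emit:
{"name": "arm_command", "arguments": {"plan": [[[0.004, -0.001, 0, 0, 0, 0, 0], [0.004, -0.001, 0, 0, 0, 0, 0], [0.004, -0.001, 0, 0, 0, 0, 0], [0.004, 0, 0, 0, 0, 0, 0], [0, 0, 0, 0, 0, 0, 0]]]}}

```text
t: 3.53
tool_pos: [0.5187, 0.1324, 0.1748]
tool_rot: [0.197, 1.557, -0.195]
contact_force: [0.5, -0.0, 0.0]
opening: 0.0003
```

```bash
python3 - <<'E'
from h import *
ctrl_f=[]
a=get_image("scene"); o=ctrl.get_obs(); print(o['t'],o['tool_pos'],o['contact_force'])
M=R.from_rotvec(o['tool_rot']).as_matrix(); print(M[:,0].round(4))
B=cv2.resize(a[120:220,300:430],None,fx=4,fy=4,interpolation=cv2.INTER_CUBIC)
cv2.imwrite("pics/a5.png",B[:,:,::-1])
E
```

```text
3.5833 [0.51876597 0.13249043 0.17513405] [-1.06516173 -0.1852199  -0.62356649]
[ 5.7e-03  4.0e-04 -1.0e+00]
```

View pics/a5.png

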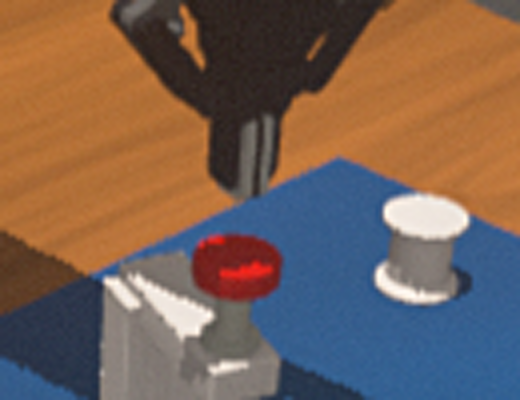

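Emit:
{"name": "arm_command", "arguments": {"plan": [[[0.004, -0.001, -0.001, 0, 0, 0, 0], [0.004, -0.001, -0.001, 0, 0, 0, 0], [0.004, 0, 0, 0, 0, 0, 0], [0.002, 0, 0, 0, 0, 0, 0], [0, 0, 0, 0, 0, 0, 0]]]}}

```text
t: 4.0
tool_pos: [0.5161, 0.131, 0.1595]
tool_rot: [0.196, 1.556, -0.195]
contact_force: [-0.3, 0.2, -1.4]
opening: 0.0002
```

```bash
python3 - <<'E'
from h import *
a=get_image("scene"); o=ctrl.get_obs(); print(o['t'],o['tool_pos'],o['contact_force'])
B=cv2.resize(a[120:220,300:430],None,fx=4,fy=4,interpolation=cv2.INTER_CUBIC)
b=get_image("top"); B2=cv2.resize(b[195:275,190:255],None,fx=5,fy=5,interpolation=cv2.INTER_CUBIC)
B2=B2[:400]
cv2.imwrite("pics/a6.png",np.hstack([B,B2])[:,:800,::-1])
E
```

```text
4.05 [0.51608318 0.130963   0.1596486 ] [-0.32621186  0.03942447  0.00125903]
```

View pics/a6.png

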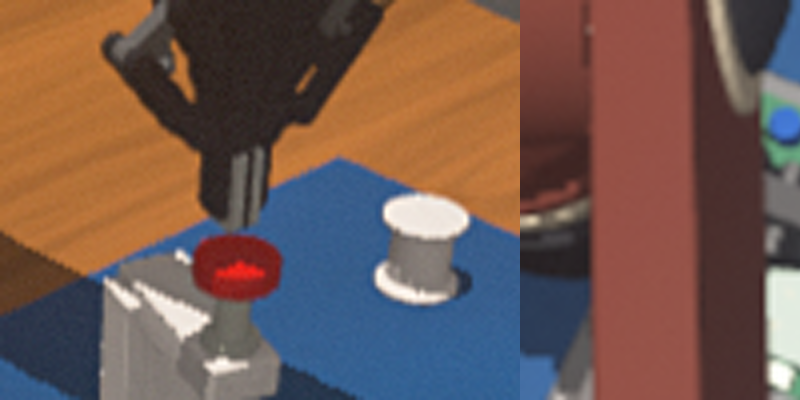

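Emit:
{"name": "arm_command", "arguments": {"plan": [[[0.003, 0, 0, 0, 0, 0, 0], [0.003, 0, 0, 0, 0, 0, 0], [0.003, 0, 0, 0, 0, 0, 0], [0, 0, 0, 0, 0, 0, 0]]]}}

```text
t: 4.43
tool_pos: [0.517, 0.1311, 0.151]
tool_rot: [0.197, 1.554, -0.194]
contact_force: [0.4, -0.5, 0.1]
opening: -0.0
```

Emit:
{"name": "arm_command", "arguments": {"plan": [[[0.002, 0, 0, 0, 0, 0, 0], [0, 0, 0, 0, 0, 0, 0]]]}}

```text
t: 4.6
tool_pos: [0.5169, 0.1311, 0.1486]
tool_rot: [0.197, 1.555, -0.194]
contact_force: [-0.1, -0.0, -0.8]
opening: 0.0001
```

Emit:
{"name": "arm_command", "arguments": {"plan": [[[0.002, 0, 0, 0, 0, 0, 0], [0, 0, 0, 0, 0, 0, 0]]]}}

```text
t: 4.77
tool_pos: [0.517, 0.1311, 0.1464]
tool_rot: [0.197, 1.554, -0.194]
contact_force: [-0.4, -0.9, 0.3]
opening: -0.0002
```

```bash
python3 - <<'E'
from h import *
a=get_image("scene"); o=ctrl.get_obs(); print(o['t'],o['tool_pos'],o['contact_force'])
B=cv2.resize(a[120:220,300:430],None,fx=6,fy=6,interpolation=cv2.INTER_CUBIC)
cv2.imwrite("pics/a7.png",B[:,:,::-1])
E
```

```text
4.8167 [0.517175   0.13115713 0.14673497] [-0.02855508  0.30262125  0.51150363]
```

View pics/a7.png

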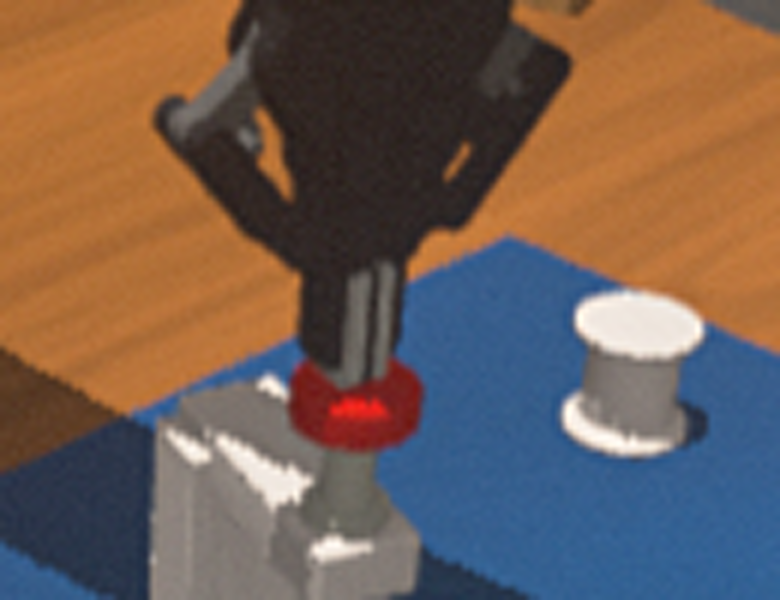

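The tips appear at crop pixel (360, 388), over the middle of the cap's top ellipse, and are about to touch. I'll continue straight down and watch the force.

Emit:
{"name": "arm_command", "arguments": {"plan": [[[0.003, 0, 0, 0, 0, 0, 0], [0.002, 0, 0, 0, 0, 0, 0]]]}}

```text
t: 4.98
tool_pos: [0.5179, 0.1313, 0.1426]
tool_rot: [0.197, 1.552, -0.194]
contact_force: [-2.5, -0.4, 2.8]
opening: 0.0001
```

Emit:
{"name": "arm_command", "arguments": {"plan": [[[0.002, 0, 0, 0, 0, 0, 0], [0, 0, 0, 0, 0, 0, 0]]]}}

```text
t: 5.15
tool_pos: [0.5178, 0.1313, 0.1407]
tool_rot: [0.197, 1.553, -0.194]
contact_force: [-1.0, 0.0, 2.2]
opening: 0.0001
```

Emit:
{"name": "arm_command", "arguments": {"plan": [[[0.002, 0, 0, 0, 0, 0, 0], [0, 0, 0, 0, 0, 0, 0]]]}}

```text
t: 5.32
tool_pos: [0.5179, 0.1313, 0.139]
tool_rot: [0.197, 1.552, -0.194]
contact_force: [-0.8, -0.3, 2.5]
opening: 0.0005
```

Contact was at about z 0.145 as reported, so the second stop should be near 0.125.

Emit:
{"name": "arm_command", "arguments": {"plan": [[[0.002, 0, 0, 0, 0, 0, 0], [0.002, 0, 0, 0, 0, 0, 0], [0.002, 0, 0, 0, 0, 0, 0], [0, 0, 0, 0, 0, 0, 0]]]}}

```text
t: 5.65
tool_pos: [0.5181, 0.1313, 0.1335]
tool_rot: [0.197, 1.552, -0.194]
contact_force: [-1.9, -0.5, 4.9]
opening: 0.0001
```

Emit:
{"name": "arm_command", "arguments": {"plan": [[[0.002, 0, 0, 0, 0, 0, 0], [0.002, 0, 0, 0, 0, 0, 0]]]}}

```text
t: 5.82
tool_pos: [0.5183, 0.1313, 0.131]
tool_rot: [0.197, 1.552, -0.194]
contact_force: [-4.2, -0.2, 8.5]
opening: 0.0
```

Emit:
{"name": "arm_command", "arguments": {"plan": [[[0.002, 0, 0, 0, 0, 0, 0], [0.002, 0, 0, 0, 0, 0, 0]]]}}

```text
t: 5.98
tool_pos: [0.5184, 0.1313, 0.1289]
tool_rot: [0.196, 1.552, -0.194]
contact_force: [-4.8, -1.6, 9.0]
opening: 0.0002
```

Emit:
{"name": "arm_command", "arguments": {"plan": [[[0.002, 0, 0, 0, 0, 0, 0], [0.002, 0, 0, 0, 0, 0, 0]]]}}

```text
t: 6.15
tool_pos: [0.5184, 0.1313, 0.1274]
tool_rot: [0.196, 1.553, -0.194]
contact_force: [-5.2, -1.3, 9.3]
opening: -0.0
```

Emit:
{"name": "arm_command", "arguments": {"plan": [[[0.002, 0, 0, 0, 0, 0, 0], [0.002, 0, 0, 0, 0, 0, 0]]]}}

```text
t: 6.32
tool_pos: [0.5184, 0.1313, 0.1263]
tool_rot: [0.196, 1.554, -0.194]
contact_force: [-6.6, -0.5, 10.7]
opening: 0.0001
```

Emit:
{"name": "arm_command", "arguments": {"plan": [[[0.002, 0, 0, 0, 0, 0, 0], [0.002, 0, 0, 0, 0, 0, 0]]]}}

```text
t: 6.48
tool_pos: [0.5185, 0.1313, 0.1257]
tool_rot: [0.195, 1.554, -0.194]
contact_force: [-6.2, -1.9, 10.6]
opening: -0.0002
```

Emit:
{"name": "arm_command", "arguments": {"plan": [[[0.003, 0, 0, 0, 0, 0, 0], [0.003, 0, 0, 0, 0, 0, 0]]]}}

```text
t: 6.65
tool_pos: [0.5189, 0.1314, 0.1255]
tool_rot: [0.194, 1.555, -0.194]
contact_force: [-10.4, -2.0, 18.4]
opening: -0.0
```

Emit:
{"name": "arm_command", "arguments": {"plan": [[[0.004, 0, 0, 0, 0, 0, 0], [0.004, 0, 0, 0, 0, 0, 0]]]}}

```text
t: 6.82
tool_pos: [0.5191, 0.1314, 0.1254]
tool_rot: [0.193, 1.556, -0.195]
contact_force: [-12.3, -1.9, 22.3]
opening: 0.0003
```

Emit:
{"name": "arm_command", "arguments": {"plan": [[[0.005, 0, 0, 0, 0, 0, 0], [0.005, 0, 0, 0, 0, 0, 0]]]}}

```text
t: 6.98
tool_pos: [0.5194, 0.1315, 0.1253]
tool_rot: [0.192, 1.557, -0.195]
contact_force: [-15.6, -2.0, 26.6]
opening: -0.0002
```

The hard stop is clear: z stays at 0.1255 while the force climbs to 27 N. I'll hold at about 18 N and then lift.

Emit:
{"name": "arm_command", "arguments": {"plan": [[[0.003, 0, 0, 0, 0, 0, 0], [0.003, 0, 0, 0, 0, 0, 0], [0.003, 0, 0, 0, 0, 0, 0], [0.003, 0, 0, 0, 0, 0, 0], [0.003, 0, 0, 0, 0, 0, 0], [0.003, 0, 0, 0, 0, 0, 0], [0.003, 0, 0, 0, 0, 0, 0], [0.003, 0, 0, 0, 0, 0, 0]]]}}

```text
t: 7.65
tool_pos: [0.5192, 0.1313, 0.1254]
tool_rot: [0.188, 1.561, -0.197]
contact_force: [-9.3, -1.9, 16.9]
opening: 0.0001
```

Emit:
{"name": "arm_command", "arguments": {"plan": [[[-0.004, 0, 0, 0, 0, 0, 0], [-0.004, 0, 0, 0, 0, 0, 0], [-0.005, 0, 0, 0, 0, 0, 0], [-0.006, 0, 0, 0, 0, 0, 0], [-0.008, 0, 0, 0, 0, 0, 0], [-0.01, 0, 0, 0, 0, 0, 0], [-0.015, 0, 0, 0, 0, 0, 0], [-0.02, 0, 0, 0, 0, 0, 0], [-0.02, 0, 0, 0, 0, 0, 0], [-0.02, 0, 0, 0, 0, 0, 0], [0, 0, 0, 0, 0, 0, 0], [0, 0, 0, 0, 0, 0, 0]]]}}

```text
t: 8.65
tool_pos: [0.5188, 0.132, 0.2443]
tool_rot: [0.188, 1.562, -0.197]
contact_force: [0.0, -0.3, -0.4]
opening: 0.0002
```

```bash
python3 - <<'E'
from h import *
r=cap("scene",(359,186)); o=ctrl.get_obs(); print(r[:3]); print(o['t'],o['tool_pos'],o['contact_force'])
print(cap("scene",(230,262))[:2])
B=cv2.resize(r[3][100:380,150:450],None,fx=2,fy=2,interpolation=cv2.INTER_CUBIC)
cv2.imwrite("pics/a8.png",B[:,:,::-1])
E
```

```text
(array([358.6, 186.2]), array([348, 179,  22,  16, 288], dtype=int32), [array([0.5292, 0.1209]), array([0.5214, 0.1302])])
8.7 [0.51899347 0.13198945 0.24462336] [ 0.42921965 -0.52089457  0.42057518]
(array([228.9, 262.2]), array([215, 251,  28,  24, 531], dtype=int32))
```

View pics/a8.png

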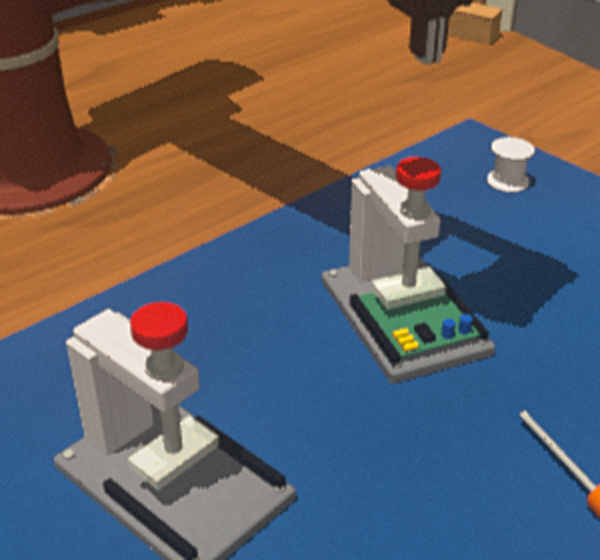

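The loaded cap is back up: its centroid is (358.6, 186.2) now and was (358.7, 186.1) before the press. The gripper is clear and the empty stand looks unchanged.

```bash
python3 -c "
from station import *
print(finish_job())"
```

```text
the job is handed in; nothing more can be done
None
```

I pressed the red cap on the stand with the green board (the left one, at y ≈ +0.13) all the way to its second stop. I held it there for about 1.1 s, let it go, and handed the job in at about 8.7 s.

- **Press:** The cap met the closed fingers at about z 0.145 as reported. The force rose slowly, to 4.9 N near the first stop. It then climbed to about 11 N until the cap stopped, about 20 mm below first contact. At the stop z stayed at 0.1255 while the force peaked at 27 N, and the hold ended at 17 N. A sideways force also built up, up to about 16 N at the peak.
- **Release:** After I lifted off, the cap's red blob in the scene picture matched its position before the press to within 0.1 px. The contact force was back to noise, and the gripper was well above the cap.
- **Empty stand:** It was never approached, and its cap looks unchanged in the last picture.
- **Disagreement:** In the pictures, the finger tips sat about 20–30 mm above the reported tool height. I therefore relied on the force and the pictures to find contact, not on the reported height.

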